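# Prop open the lid of the vaccine cool box

### The arm

A 6-joint arm with a two-finger parallel gripper is mounted at the origin on the work surface. World frame = base frame: x ahead of the robot, y to its left, z up, the work surface at z = 0. Lengths are in m, angles in rad, forces in N, time in s.
With the tool pointing down it reaches from about 0.325 to 0.775 m from the base axis. Payload 9.3 kg.
Tool frame: the origin (TCP) lies midway between the tips of the shut fingers; the grasp point (between the pads) lies 19 mm behind it (r.tcp_to_grasp is the distance from the TCP to the grasp point, in m); z points along the fingers, y is the line along which they close (so a half turn about z gives the same grasp; the last joint's range is limited). The gripper opens to 85 mm and grips with 20 to 120 N. Pads are 22 mm wide; open, the fingers measure 114 mm over their backs; the gripper's body (76 mm by 85 mm) begins 54 mm behind the grasp point. The pads swing forward as they close: fully open they stand 13 mm farther back than shut.
Start: joints at [1.091, 0.259, 0.021, 1.334, 0, 1.418], TCP at [0.177, 0.521, 0.231] pointing down, gripper open.
Joint ranges: [-3.04, 3.04], [-0.91, 1.82], [-1.04, 1.36], [-1.92, 1.95], [-1.52, 1.45], [-3.14, 3.14]. Speed limits (rad/s): [2.22, 2.22, 2.79, 3.14, 3.14, 3.14].

### API

Orientations are given as a unit quaternion [w, x, y, z].
In Python, from plant import r gives the robot as it stands.
- The arm moves only by the tool arm_command, never from a script. Its argument "increments" is a list that holds one entry, the list of rows, each a list of 7 numbers: the opening, from -1 (shut) to 1 (fully open), then the shift along the tool's x, y, z in mm, then the turn, a rotation vector about the tool's x, y, z in rad. A call has 1 to 8 rows; each row shifts and turns the commanded pose from where the row before left it, along the tool's axes as they then stand; what a row does not reach is not made up. A row lasts 1/8 s, in which the tool goes at most 62.5 mm and 10.7 degrees, less where a joint would pass 70% of its speed; a pose out of reach is approached as far as the arm can. A call with a gripper value outside its range is refused whole. The fingers move at their own pace and stop on an object; "squeeze" is the grip in N (left out, the last holds). Time passes only in rows, so rows that do not move let the fingers close. It gives the time, the measured TCP pose, the force, the opening and the grip force at its end, in the units of the state.
- r.get_state(): the state, without advancing time (a new reading comes with each control period).
- r.snapshot(name): name is "scene" or "side" or "wrist"; returns the picture (480x640x3 uint8, blue, green, red); there is no depth.
- r.camera_model(name): a dict with "K" (3x3 intrinsics, pixels), "distortion" ([k1, k2, p1, p2, k3] as OpenCV has them; the pictures are not rectified), "rvec" (rotation vector, rad) and "tvec" (3), from world to camera coordinates, as OpenCV has them; the wrist camera has in their place "tool_from_camera" (4x4, takes a point from camera to tool coordinates, whose origin is the TCP and whose axes are the flange's). Camera axes: x right, y down, z forward; pixel columns grow to the right and rows downward; lengths in m; the calibration is good to about 2 mm. A picture is of the moment at which its call begins: read the wrist's pose just before it. camera_model takes no time and is no camera call.
- r.sign_off(): hands the job in; it is judged then, once.
The state is a dict: "time_s": time; "joints": joint angles; "qvel": joint speeds; "joint_efforts": joint torques, N m; "eef_pos": TCP position; "tool_rot": TCP orientation; "wrist_force": force on the tool from outside, world axes, zero at the start; "wrist_torque": the same for the moment, N m; "grip_width": finger opening in m; "gripper_force": force on a finger pad.
Only numpy, scipy, OpenCV 4.12 (cv2) and the standard library are available. Lean on these libraries where they do the work, as an engineer would, in place of code of your own. Each camera call takes 0.05 s, during which the arm holds its last target. There are 200 camera calls.

### The job

Prop the cool box open: swing its lid right back past upright until it rests on its stop, swing the prop rod up out of its clip and right over past upright onto its own stop, then bring the lid gently back down (never let it drop) onto the rod and press until the rod's end snaps behind the sprung catch into the lid's slot. Leave the lid standing on the rod, and do not disturb the bottle, tape and jar beside the box.

Things in the scene. Friction and masses are not known exactly. Their poses are not given: they have to be found in the camera images.
- coolbox: White open-topped cool box fixed to the bench, 180 (its x) x 240 (its y) x 110 mm high, walls 12 mm. Origin: centre of its underside; x points from its front (towards the robot) to the hinge side, z up; turned by up to 0.25 rad about the vertical. It carries the lid and, 42 mm outside its -y wall, the prop rod
- lid (a joint): Hinge of the lid, rad, about the box's y axis: 0 shut (lid level), grows as its front edge rises, 1.571 upright, 1.8 leaning back on its stop, where it stays by its weight; anywhere short of upright it falls shut. Freely turning. Propped with the rod end in the slot it reads about 1.04; resting on the rod end merely at the catch, about 1.25 (not done)
- lid_hinge (a point): Point on the lid's hinge line, mid width, at the level of the lid's underside (110.5 mm above the bench). The lid slab (180 x 244 x 12 mm, 0.35 to 0.7 kg) runs from here towards the box's front
- lid_tab (a point): Centre of the free part of the grip tab that sticks out of the middle of the lid's front edge, in the lid's plane, 208 mm from the hinge line and 7 mm above the underside's plane. Tab 44 mm wide (box y), 14 mm thick, sticking out 50 mm from the lid's edge (180 to 230 mm from the hinge line), clear on all sides. Axes as the lid's: -x away from the hinge, z out of the lid's top
- rod (a joint): Pivot of the prop rod, rad, about the box's y axis: 0 lying level in its clip and pointing to the box's front, grows as its tip swings up, 1.571 upright, 2.1 leaning back (towards the hinge) against its stop. The pivot is a little stiff (0.04 N m, damped): the rod stays at whatever angle it is left. In the slot it reads about 1.73
- rod_pivot (a point): Pivot of the rod: 5 mm behind the middle of the box's length, 42 mm outside the -y wall, 80 mm above the bench
- rod_grip (a point): Middle of the flat-sided black grip on the rod, on its axis, 95 mm from the pivot, 35 mm from the tip's centre. The grip is 40 mm long, 14 mm wide (box y), 20 mm deep; 36 mm clear to the box wall and open to front, top and outside; in the clip this point is 80 mm above the bench. Rod 10 mm thick, 50 g in all. Axes turn with the rod, -x along it towards the tip
- rod_tip (a point): Centre of the black roller across the rod's free end (14 mm thick, 22 mm long in the box's y), 130 mm from the pivot
- slot (a point): Where the roller's centre sits when home in the slot, on the lid: 117 mm from the hinge line, 7 mm under the plane of the underside, against a 22 mm high shoulder. A rail 24 mm wide runs along the lid's -y side, over the rod; as the lid comes down from its stop its underside meets the roller at about 1.41 rad and the roller rides along it away from the hinge. Axes as the lid's: -x away from the hinge, z up out of it
- saline: White bottle, 48 mm across, 110 mm tall, standing on the bench off the box's +y side: leave alone. Origin under its centre
- tape: White tape roll lying flat, 64 mm across, 25 mm tall, same side: leave alone. Origin under its centre
- jar: Amber jar, 60 mm across, 80 mm tall, same side: leave alone. Origin under its centre
- catch_nose (a point): Nose of the sprung steel catch, 4 mm proud of the rail's underside, 106 mm from the hinge line. It holds the roller back; pressed, the roller passes it and snaps home. The lid's own weight is not enough: it takes about 5 to 15 N more, pushed at the tab square to the lid in the closing direction; the force then drops and rises again at the shoulder

How it is judged:
On the way, in this order (a step that is already met when the one before it is completed fails the run):
1. the lid is swung back past upright (value of joint lid above 1.6 rad), for 0.2 s.
2. the rod is swung over onto its stop (value of joint rod above 2 rad), for 0.2 s.
At the end, for the whole second after the job is handed in: The rod's end roller lies home in the lid's slot (within 4 mm along and square to the lid), the lid stands still on it at 0.9 to 1.15 rad, and the bottle, tape and jar are within 30 mm of where they were (x of rod_tip in the frame of slot between -0.004 and 0.004 m and z of rod_tip in the frame of slot between -0.004 and 0.004 m and value of joint lid between 0.9 and 1.15 rad and velocity of joint lid between -0.05 and 0.05 rad/s and distance of each of saline, tape, jar from where it was at the start of the episode below 0.03 m); the robot touches nothing.
It fails at once if the lid is let drop (it falls faster than 1 rad/s out of the fingers' hold before it meets the rod, or faster than 2.5 rad/s at any time) ((velocity of joint lid below -1 rad/s and value of joint lid above 1.38 rad and contact force between the fingers and anything else below 0.05 N) or velocity of joint lid below -2.5 rad/s).
It fails at once if the bottle or jar is knocked over (angle between any of saline, jar's own z axis and vertical above 0.6 rad).
It also fails if it takes over 72 s, if anything falls off the work surface, if the arm or the gripper's body presses on something with over 40 N, if the wrist force passes 120 N, or if a joint passes its speed limit or range.

## Working session

There is one attempt and no reset: what is moved stays moved. The work goes in short steps, Python scripts to look and compute and a tool call to move; the robot and the scene stay as the last step left them, time stands still between calls to the robot, and variables do not carry over. Pictures are saved under pics/ and viewed, at most 12 in all, crops included, and the job is handed in when it is done.

Besides the shell and the picture viewer there is one more tool, called by a JSON object that holds its "name" and its "arguments", one argument or row to a line. arm_command: Moves the arm, as the interface text tells. Its arguments: {"type":"object","properties":{"increments":{"type":"array"},"squeeze":{"type":"number"}},"required":["increments"]}

```bash
ls; mkdir -p pics
python3 - <<'E'
from plant import r
import cv2,numpy as np
print(r.get_state()); print(r.tcp_to_grasp)
for n in("scene","side"):
    cv2.imwrite(f"pics/{n}0.png",r.snapshot(n)); print(n,r.camera_model(n))
print(r.camera_model("wrist"))
E
```

```text
pics
{'time_s': 0.0, 'joints': array([ 1.09135803e+00,  2.59214645e-01,  2.07491356e-02,  1.33369921e+00,
       -2.77936311e-06,  1.41819697e+00]), 'qvel': array([ 5.54816917e-04, -8.00380868e-04,  6.56837380e-04, -1.79951333e-03,
       -7.86792720e-06,  6.26815173e-04]), 'joint_efforts': array([-1.87301986e-03, -5.55644739e+01,  3.44530821e+01,  1.33949099e-02,
       -3.63888703e-04,  1.68482188e-05]), 'eef_pos': array([0.1764505 , 0.52062774, 0.230649  ]), 'tool_rot': array([-2.11316735e-04,  1.62693023e-01,  9.86676498e-01, -6.50745878e-04]), 'wrist_force': array([ 0.19027259, -0.32255651, -0.52924431]), 'wrist_torque': array([-0.01492115, -0.0307786 ,  0.05125678]), 'gripper_force': 0.0, 'grip_width': 0.08525290949774905}
0.0187
scene {'K': array([[446.0174597 ,   0.        , 308.92116179],
       [  0.        , 446.0174597 , 238.90534167],
       [  0.        ,   0.        ,   1.        ]]), 'distortion': array([-0.08106692,  0.        ,  0.        ,  0.        ,  0.        ]), 'rvec': array([ 1.193087  ,  2.08288871, -1.12748903]), 'tvec': array([ 0.19660248, -0.19013705,  1
[... 289 characters left out ...]
3786, -0.34656245,  0.1185041 ]), 'tvec': array([-0.49030372,  0.24418823,  0.84090754])}
{'K': array([[336.91690065,   0.        , 317.92927751],
       [  0.        , 336.91690065, 242.80460773],
       [  0.        ,   0.        ,   1.        ]]), 'distortion': array([-0.04298706,  0.        ,  0.        ,  0.        ,  0.        ]), 'tool_from_camera': array([[-1.24837691e-03, -9.47652690e-01, -3.19300519e-01,
         8.12711763e-02],
       [ 9.99999169e-01, -1.28604764e-03, -9.28572489e-05,
        -1.68741121e-04],
       [-3.22639257e-04, -3.19300370e-01,  9.47653507e-01,
        -1.42011454e-01],
       [ 0.00000000e+00,  0.00000000e+00,  0.00000000e+00,
         1.00000000e+00]])}
```

View pics/scene0.png

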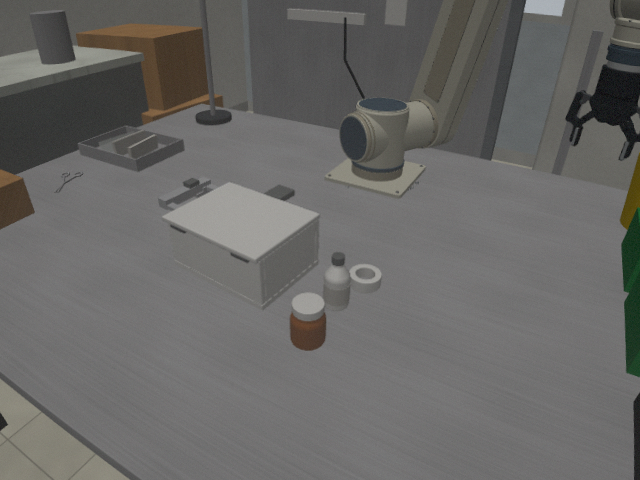

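View pics/side0.png

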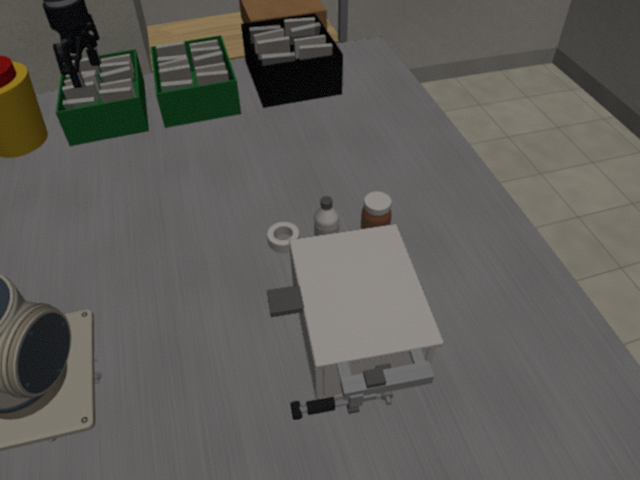

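The pictures show the lid corners: side (290,240), (401,228), (440,343) and (315,364); scene (165,219), (231,184), (318,217) and (251,259). The rod roller is at side (296,409) and the grip at (320,405). Next I fit the box pose.

```bash
cat > h.py <<'E'
import numpy as np,cv2
from scipy.optimize import least_squares
from scipy.spatial.transform import Rotation as R
from plant import r
def proj(n,P):
    c=r.camera_model(n); return cv2.projectPoints(np.array(P,float),c["rvec"],c["tvec"],c["K"],c["distortion"])[0][:,0]
def w(p,P):
    c,s=np.cos(p[2]),np.sin(p[2]); P=np.array(P,float)
    return np.c_[p[0]+c*P[:,0]-s*P[:,1],p[1]+s*P[:,0]+c*P[:,1],P[:,2]]
E
python3 - <<'E'
from h import *
L=[[-90,122,122.5],[90,122,122.5],[90,-122,122.5],[-90,-122,122.5]]
S=L+[[-5-130,-162,80],[-5-95,-162,90]]
S=np.array(S)/1000;L=np.array(L)/1000
uS=np.array([[290,240],[401,228],[440,343],[315,364],[296,409],[320,403]]);uL=np.array([[318,217],[251,259],[165,219],[231,184]])
f=lambda p:np.r_[(proj("side",w(p,S))-uS).ravel(),(proj("scene",w(p,L))-uL).ravel()]
o=least_squares(f,[.5,0,0],loss="soft_l1");print(o.x,f(o.x).reshape(-1,2).round(1))
p=o.x
for dx in(-.004,.004): print(abs(f(p+[dx,0,0])).sum(),abs(f(p)).sum())
print(w(p,[[.09,0,.1105],[-.118,0,.1175],[-.005,-.162,.08],[-.1,-.162,.08],[-.135,-.162,.08]]))
E
```

```text
[ 0.5646024  -0.05911841 -0.11386085] [[ 3.8 -3.1]
 [-4.5 -5. ]
 [ 1.8  0.4]
 [ 3.1  0. ]
 [-4.3 -0. ]
 [-3.8 -1.2]
 [-1.3 -1.6]
 [ 2.3 -0.7]
 [-4.1 -4.9]
 [-3.8 -2. ]]
55.17005478201244 51.74389617809723
54.243136023205665 51.74389617809723
[[ 0.65401964 -0.06934376  0.1105    ]
 [ 0.44736647 -0.04571184  0.1175    ]
 [ 0.54122915 -0.21950136  0.08      ]
 [ 0.44684429 -0.20870794  0.08      ]
 [ 0.41207092 -0.20473141  0.08      ]]
```

Run:
```python
from h import *
p=[ 0.5646024,-0.05911841,-0.11386085]
L=np.array([[-90,122,122.5],[90,122,122.5],[90,-122,122.5],[-90,-122,122.5]])/1000
T=np.array([[-140,22,124],[-90,22,124],[-90,-22,124],[-140,-22,124]])/1000
a=cv2.imread("pics/side0.png");b=cv2.imread("pics/scene0.png")
def mk(im,n,x0,y0,wd,ht,k):
    c=cv2.resize(im[y0:y0+ht,x0:x0+wd],None,fx=k,fy=k,interpolation=cv2.INTER_CUBIC)
    for Q in(L,T):
        q=(proj(n,w(p,Q))-[x0,y0]+.5)*k
        cv2.polylines(c,[q.round().astype(int)],True,(0,0,255),1)
    for i in range(0,wd,20):cv2.putText(c,str(x0+i),(i*k,10),0,.35,(255,0,0));cv2.line(c,(i*k,12),(i*k,18),(255,0,0))
    for i in range(0,ht,20):cv2.putText(c,str(y0+i),(0,i*k+4),0,.35,(255,0,0));cv2.line(c,(25,i*k),(30,i*k),(255,0,0))
    return c
cv2.imwrite("pics/s1.png",mk(a,"side",255,220,200,200,3))
cv2.imwrite("pics/c1.png",mk(b,"scene",150,170,180,140,4))
```

```text
(no output)
```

View pics/s1.png

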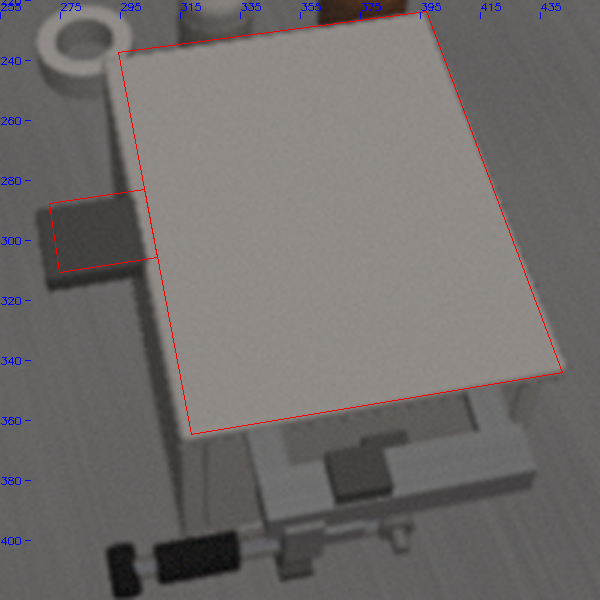

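View pics/c1.png

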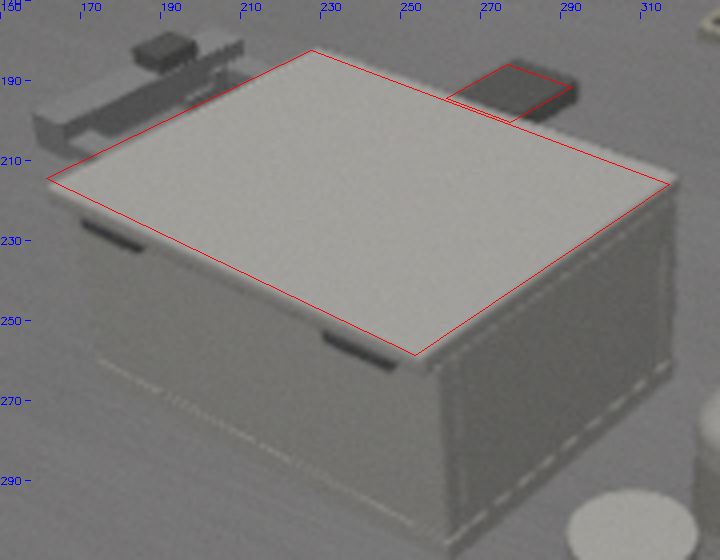

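Run:
```python
from h import *
S=np.array([[-90,122,122.5],[90,122,122.5],[90,-122,122.5],[-90,-122,122.5],[-140,22,124.5],[-140,-22,124.5],[-135,-162,82],[-100,-162,84]])/1000
uS=np.array([[290,240.5],[397.3,224.3],[443.3,342.3],[316.7,365.7],[267.3,290],[270.3,312.3],[296.3,410],[321,405.3]])
L=S[:6];uL=np.array([[319.5,214.5],[255.5,260],[161.8,216],[227.5,182],[294,190.5],[277,185]])
for m in(1,2,3):
  f=lambda p:np.r_[(m&1)*(proj("side",w(p,S))-uS).ravel(),(m>>1)*(proj("scene",w(p,L))-uL).ravel()]
  o=least_squares(f,[.5,0,0],loss="soft_l1");p=o.x;print(m,p,f(p).reshape(-1,2).round(1).tolist())
print(w(p,[[.09,0,.1105],[-.118,0,.1175],[-.005,-.162,.08],[-.1,-.162,.08],[-.135,-.162,.08]]))
```

```text
1 [ 0.56256809 -0.05957403 -0.08232313] [[0.7, -1.6], [-4.4, -1.7], [-0.8, -0.4], [3.2, 0.3], [2.3, -0.3], [3.4, 0.6], [-1.9, 1.2], [-2.0, 0.5], [-0.0, -0.0], [0.0, -0.0], [-0.0, -0.0], [-0.0, -0.0], [-0.0, -0.0], [-0.0, -0.0]]
2 [ 0.56488227 -0.05502266 -0.1016696 ] [[0.0, -0.0], [-0.0, -0.0], [-0.0, -0.0], [0.0, -0.0], [0.0, -0.0], [0.0, -0.0], [-0.0, -0.0], [-0.0, -0.0], [-1.0, 1.0], [0.8, -1.1], [0.3, -0.9], [0.2, 0.6], [-0.8, 0.7], [0.1, 0.7]]
3 [ 0.5618538  -0.05894516 -0.08998634] [[0.7, -2.1], [-4.3, -1.6], [-1.9, -0.1], [1.8, -0.3], [1.8, -1.0], [2.6, -0.2], [-3.5, 0.4], [-3.6, -0.1], [-2.1, -0.6], [1.0, -2.9], [-0.3, -1.6], [-1.1, -0.2], [-2.1, -0.6], [-1.3, -0.4]]
[[ 0.65148965 -0.06703301  0.1105    ]
 [ 0.44433123 -0.0483411   0.1175    ]
 [ 0.54231591 -0.21984038  0.08      ]
 [ 0.44770028 -0.21130321  0.08      ]
 [ 0.41284189 -0.20815794  0.08      ]]
```

```bash
cat >> h.py <<'E'
P0=[0.563,-0.058,-0.093]
def M(pos,rot):
    m=np.eye(4);m[:3,:3]=rot;m[:3,3]=pos;return m
def cur():
    s=r.get_state();q=s["tool_rot"];return M(s["eef_pos"],R.from_quat([q[1],q[2],q[3],q[0]]).as_matrix())
def tgt(p,grasp,pitch,back=0.0187):
    """box-frame grasp point, tool down tilted forward by pitch, x towards robot, y to box +y"""
    z=np.array([np.sin(pitch),0,-np.cos(pitch)]);y=np.array([0,1.,0]);x=np.cross(y,z)
    Z=R.from_euler('z',p[2]).as_matrix()
    return M(w(p,[grasp])[0]+Z@z*back,Z@np.c_[x,y,z])
def rows(T0,T1,n):
    D=np.linalg.inv(T0)@T1;rv=R.from_matrix(D[:3,:3]).as_rotvec()/n;r1=R.from_rotvec(rv).as_matrix()
    S=sum(np.linalg.matrix_power(r1,k) for k in range(n));t=np.linalg.solve(S,D[:3,3])
    print(n,"rows mm",(t*1000).round(1),"rad",rv.round(4),"total",(D[:3,3]*1000).round(0));return t,rv
E
python3 - <<'E'
from h import *
rows(cur(),tgt(P0,[-.19,0,.26],0,0),16)
E
```

```text
16 rows mm [-19.6 -31.7  -1.8] rad [-0.0001 -0.     -0.0146] total [-367. -468.  -29.]
```

{"name": "arm_command", "arguments": {
  "increments": [
    [[1,-20,-32,-2,0,0,-0.0146],[1,-20,-32,-2,0,0,-0.0146],[1,-20,-32,-2,0,0,-0.0146],[1,-20,-32,-2,0,0,-0.0146],[1,-20,-32,-2,0,0,-0.0146],[1,-20,-32,-2,0,0,-0.0146],[1,-20,-32,-2,0,0,-0.0146],[1,-20,-32,-2,0,0,-0.0146]]
  ]
}}

```text
time_s: 1.1
eef_pos: [0.2607, 0.23, 0.2472]
tool_rot: [-0.0, 0.104, 0.995, -0.0]
wrist_force: [0.6, 0.6, 0.6]
grip_width: 0.0855
gripper_force: 0.0
```

{"name": "arm_command", "arguments": {
  "increments": [
    [[1,-20,-32,-2,0,0,-0.0146],[1,-20,-32,-2,0,0,-0.0146],[1,-20,-32,-2,0,0,-0.0146],[1,-20,-32,-2,0,0,-0.0146],[1,-20,-32,-2,0,0,-0.0146],[1,-20,-32,-2,0,0,-0.0146],[1,-20,-31,-2,0,0,-0.0146],[1,0,0,0,0,0,0]]
  ]
}}

```text
time_s: 2.1
eef_pos: [0.3626, -0.0135, 0.2609]
tool_rot: [-0.0, 0.055, 0.998, 0.0]
wrist_force: [0.6, 0.7, -0.3]
grip_width: 0.0851
gripper_force: 0.0
```

Run:
```python
from h import *
T=cur();print(T.round(3),r.get_state()["joints"].round(3))
im=r.snapshot("wrist")
np.save("Tw.npy",T);cv2.imwrite("pics/w0.png",im)
c=r.camera_model("wrist")
def pw(P):
    W=np.linalg.inv(T@c["tool_from_camera"]);return cv2.projectPoints(np.array(P,float),cv2.Rodrigues(W[:3,:3])[0],W[:3,3],c["K"],c["distortion"])[0][:,0]
S=np.array([[-90,122,122.5],[90,122,122.5],[90,-122,122.5],[-90,-122,122.5]])/1000
T2=np.array([[-140,22,124.5],[-90,22,124.5],[-90,-22,124.5],[-140,-22,124.5]])/1000
G=np.array([[-120,-169,90],[-80,-169,90],[-80,-155,90],[-120,-155,90]])/1000
for Q in(S,T2,G):
    q=pw(w(P0,Q));print(q.round(0).tolist());cv2.polylines(im,[q.round().astype(int)],True,(0,0,255),1)
cv2.imwrite("pics/w1.png",im)
```

```text
[[-0.994  0.111 -0.001  0.363]
 [ 0.111  0.994  0.    -0.013]
 [ 0.001 -0.    -1.     0.261]
 [ 0.     0.     0.     1.   ]] [-0.27  -0.073 -0.28   1.364 -0.    -0.159]
[[419.0, 338.0], [405.0, 469.0], [198.0, 471.0], [171.0, 342.0]]
[[316.0, 296.0], [317.0, 342.0], [272.0, 342.0], [268.0, 296.0]]
[[135.0, 300.0], [143.0, 332.0], [155.0, 332.0], [148.0, 300.0]]
```

View pics/w1.png

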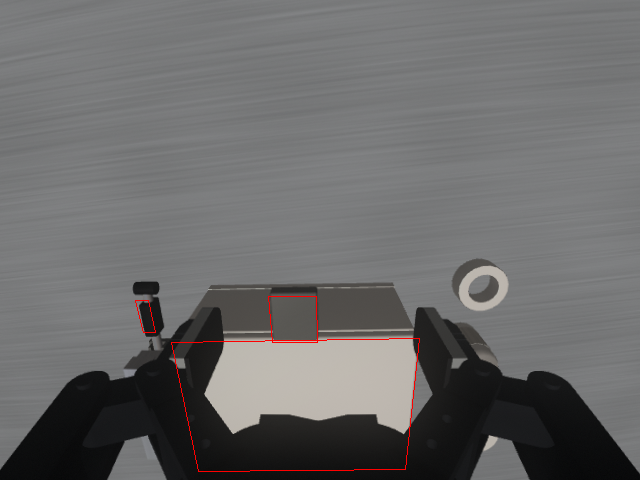

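Run:
```python
import cv2
a=cv2.imread("pics/w0.png")[275:350,125:325]
c=cv2.resize(a,None,fx=4,fy=4,interpolation=cv2.INTER_CUBIC)
c=cv2.convertScaleAbs(c,alpha=1.6,beta=10)
for i in range(0,200,20):cv2.putText(c,str(125+i),(i*4,10),0,.35,(0,0,255));cv2.line(c,(i*4,12),(i*4,18),(0,0,255))
for i in range(5,75,10):cv2.putText(c,str(275+i),(0,i*4+4),0,.35,(0,0,255));cv2.line(c,(25,i*4),(30,i*4),(0,0,255))
cv2.imwrite("pics/w2.png",c)
```

```text
(no output)
```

View pics/w2.png

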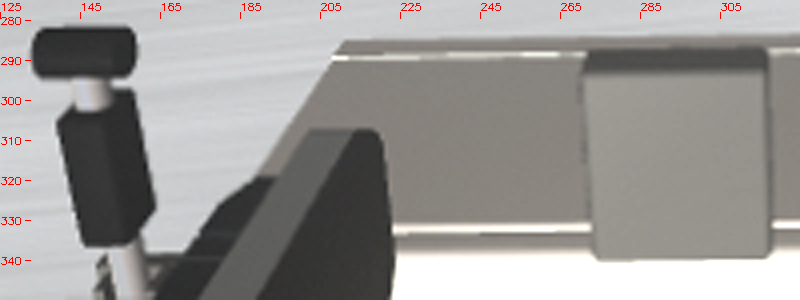

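Run:
```python
from h import *
T=np.load("Tw.npy");c=r.camera_model("wrist")
W=np.linalg.inv(T@c["tool_from_camera"])
pw=lambda P:cv2.projectPoints(np.array(P,float),cv2.Rodrigues(W[:3,:3])[0],W[:3,3],c["K"],c["distortion"])[0][:,0]
X=np.array([[-140,22,124.5],[-140,-22,124.5],[-140,22,110.5],[-140,-22,110.5],[-90,22,124.5],[-90,-22,124.5],[-135,-162,80],[-100,-162,83]])/1000
u=np.array([[317,292.5],[271.2,293],[317,287],[271,287.5],[318,339.5],[275,339.7],[146,288],[151.7,317]])
S=np.array([[-90,122,122.5],[90,122,122.5],[90,-122,122.5],[-90,-122,122.5],[-140,22,124.5],[-140,-22,124.5],[-135,-162,82],[-100,-162,84]])/1000
uS=np.array([[290,240.5],[397.3,224.3],[443.3,342.3],[316.7,365.7],[267.3,290],[270.3,312.3],[296.3,410],[321,405.3]])
L=S[:6];uL=np.array([[319.5,214.5],[255.5,260],[161.8,216],[227.5,182],[294,190.5],[277,185]])
for m in(0,.7):
  f=lambda p:np.r_[(pw(w(p,X))-u).ravel(),m*(proj("side",w(p,S))-uS).ravel(),m*(proj("scene",w(p,L))-uL).ravel()]
  o=least_squares(f,P0,loss="soft_l1");p=o.x;print(p,f(p).reshape(-1,2).round(1).tolist())
```

```text
[ 0.56125176 -0.05047615 -0.04914653] [[-0.1, -0.1], [-2.0, 2.1], [-0.1, -1.3], [0.2, 0.8], [2.2, -0.8], [-0.0, 1.4], [-0.1, -1.2], [0.2, -0.2], [-0.0, -0.0], [-0.0, -0.0], [-0.0, -0.0], [0.0, -0.0], [0.0, -0.0], [0.0, -0.0], [-0.0, -0.0], [-0.0, -0.0], [0.0, -0.0], [0.0, -0.0], [0.0, 0.0], [-0.0, 0.0], [-0.0, -0.0], [-0.0, -0.0]]
[ 0.56151867 -0.05446787 -0.07688948] [[-0.2, 1.0], [-2.1, 2.0], [-0.1, -0.2], [0.1, 0.7], [0.7, 0.3], [-1.6, 1.4], [-1.1, -4.6], [-1.6, -3.3], [-0.7, -2.3], [-4.6, -2.6], [-1.9, -2.4], [1.4, -1.7], [0.6, -1.6], [1.5, -1.1], [-2.0, -1.1], [-2.1, -1.7], [-0.0, -0.4], [3.1, -1.7], [0.9, -0.4], [-0.2, 0.2], [-0.6, -0.3], [-0.1, -0.1]]
```

```bash
sed -i 's/^P0=.*/P0=[0.5615,-0.0535,-0.075]/' h.py
python3 - <<'E'
from h import *
g=tgt(P0,[-.12,0,.1175],.42);a=g.copy();a[:3,3]-=g[:3,2]*.07
rows(cur(),a,4);rows(a,g,3)
E
```

```text
4 rows mm [-11.6  -6.2  26.4] rad [-0.0018 -0.1053 -0.0087] total [-62. -24.  96.]
3 rows mm [-0.  -0.  23.3] rad [-0.  0. -0.] total [ 0. -0. 70.]
```

{"name": "arm_command", "arguments": {
  "increments": [
    [[0.7,-11.6,-6.2,26.4,-0.002,-0.105,-0.009],[0.7,-11.6,-6.2,26.4,-0.002,-0.105,-0.009],[0.7,-11.6,-6.2,26.4,-0.002,-0.105,-0.009],[0.7,-11.6,-6.2,26.4,-0.002,-0.105,-0.009],[0.7,0,0,0,0,0,0]]
  ]
}}

```text
time_s: 2.78
eef_pos: [0.419, -0.0407, 0.1631]
tool_rot: [0.207, 0.035, 0.978, -0.006]
wrist_force: [-0.4, -1.1, 0.1]
grip_width: 0.0725
gripper_force: 0.0
```

Run:
```python
from h import *
print(cur().round(3),r.get_state()["joints"].round(3))
g=tgt(P0,[-.12,0,.1175],.42);rows(cur(),g,3)
cv2.imwrite("pics/w3.png",r.snapshot("wrist"))
```

```text
[[-0.912  0.071  0.404  0.419]
 [ 0.066  0.997 -0.027 -0.041]
 [-0.404  0.002 -0.915  0.163]
 [ 0.     0.     0.     1.   ]] [-0.389 -0.187 -0.716  0.645  0.129 -0.292]
3 rows mm [-0.9 -0.7 23.3] rad [ 0.0011 -0.0012  0.0009] total [-3. -2. 70.]
```

View pics/w3.png

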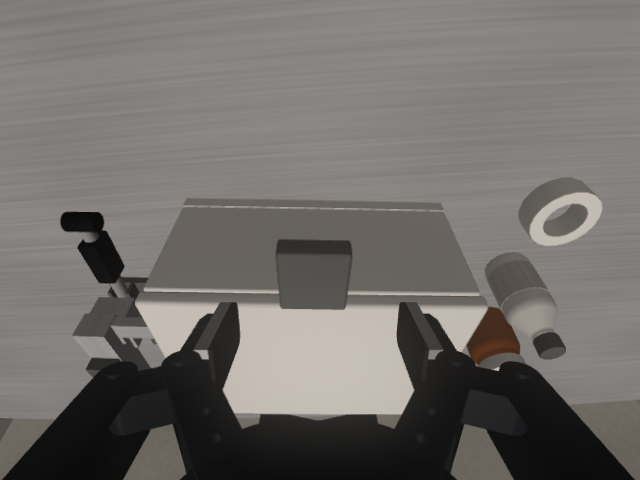

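{"name": "arm_command", "arguments": {
  "increments": [
    [[0.7,0,-2,18,0,0,0],[0.7,0,-1,18,0,0,0],[0.7,0,0,17,0,0,0],[0.7,0,0,17,0,0,0],[0,0,0,0,0,0,0],[0,0,0,0,0,0,0],[-0.3,0,0,0,0,0,0],[-0.3,0,0,0,0,0,0]]
  ],
  "squeeze": 40
}}

```text
time_s: 3.82
eef_pos: [0.4498, -0.0459, 0.1022]
tool_rot: [0.209, 0.034, 0.977, -0.006]
wrist_force: [2.4, 7.7, 0.1]
grip_width: 0.0435
gripper_force: 40.5
```

Run:
```python
from h import *
s=r.get_state();print(cur().round(3),s["grip_width"],s["gripper_force"],s["wrist_force"])
```

```text
[[-0.91   0.07   0.408  0.45 ]
 [ 0.065  0.998 -0.026 -0.046]
 [-0.409  0.003 -0.913  0.102]
 [ 0.     0.     0.     1.   ]] 0.0435127471012364 40.5313118750928 [2.35380429 7.68909195 0.14549459]
```

```bash
sed -i 's/^P0=.*/P0=[0.5615,-0.0525,-0.085]/' h.py
cat >> h.py <<'E'
def arc(T0,piv,ths,dp,p=P0,gp=0.0187):
    """grasp point turns about box point piv by ths (front edge up +), tool pitch forward changes by dp; prints rows"""
    Z=R.from_euler('z',p[2]).as_matrix();ax=Z@[0,1,0];pv=w(p,[piv])[0]
    g0=T0[:3,3]-T0[:3,2]*gp;Tp=T0
    for th,d in zip(ths,dp):
        g=pv+R.from_rotvec(ax*th).apply(g0-pv)
        Rt=R.from_rotvec(-ax*d).as_matrix()@T0[:3,:3]
        T=M(g+Rt[:,2]*gp,Rt);D=np.linalg.inv(Tp)@T
        print((D[:3,3]*1000).round(1).tolist(),R.from_matrix(D[:3,:3]).as_rotvec().round(3).tolist());Tp=T
    print("end",Tp[:3,3].round(3))
E
python3 - <<'E'
from h import *
T=cur();n=18;k=np.arange(1,n+1)
g=T[:3,3]-T[:3,2]*.0187;print(g,w(P0,[[-.118,0,.1175]]))
arc(T,[.09,0,.1105],k*.099,-k*.52/n)
E
```

```text
[ 0.44214112 -0.04541803  0.11925628] [[ 0.44392602 -0.04248207  0.1175    ]]
[-9.6, 0.0, -18.1] [-0.0, 0.029, 0.0]
[-10.9, 0.0, -17.3] [-0.0, 0.029, 0.0]
[-12.1, -0.0, -16.5] [-0.0, 0.029, 0.0]
[-13.2, -0.0, -15.6] [-0.0, 0.029, 0.0]
[-14.2, -0.1, -14.6] [-0.0, 0.029, 0.0]
[-15.2, -0.1, -13.5] [-0.0, 0.029, 0.0]
[-16.1, -0.1, -12.4] [-0.0, 0.029, 0.0]
[-17.0, -0.1, -11.2] [-0.0, 0.029, 0.0]
[-17.7, -0.1, -9.9] [-0.0, 0.029, 0.0]
[-18.3, -0.2, -8.6] [-0.0, 0.029, 0.0]
[-18.9, -0.2, -7.3] [-0.0, 0.029, 0.0]
[-19.4, -0.2, -5.9] [-0.0, 0.029, 0.0]
[-19.7, -0.2, -4.5] [-0.0, 0.029, 0.0]
[-20.0, -0.2, -3.1] [-0.0, 0.029, 0.0]
[-20.1, -0.2, -1.6] [-0.0, 0.029, 0.0]
[-20.2, -0.3, -0.2] [-0.0, 0.029, 0.0]
[-20.2, -0.3, 1.3] [-0.0, 0.029, 0.0]
[-20.0, -0.3, 2.7] [-0.0, 0.029, 0.0]
end [ 0.701 -0.067  0.295]
```

{"name": "arm_command", "arguments": {
  "increments": [
    [[-0.3,-9.6,1,-18,0,0.029,0],[-0.3,-11,1,-17.3,0,0.029,0],[-0.3,-12,0,-16.5,0,0.029,0],[-0.3,-13.2,0,-15.6,0,0.029,0],[-0.3,-14.2,0,-14.6,0,0.029,0],[-0.3,-15.2,0,-13.5,0,0.029,0]]
  ]
}}

```text
time_s: 4.58
eef_pos: [0.4875, -0.0493, 0.2172]
tool_rot: [0.122, 0.036, 0.992, -0.006]
wrist_force: [10.2, -11.1, -13.7]
grip_width: 0.0432
gripper_force: 43.9
```

Run:
```python
from h import *
s=r.get_state();T=cur();g=T[:3,3]-T[:3,2]*.0187;print(g,T[:3,3],s["grip_width"],s["gripper_force"],s["wrist_force"],s["wrist_torque"])
h=w(P0,[[.09,0,.1105]])[0];print(np.hypot(*(g-h)[:2]),g[2]-h[2])
```

```text
[ 0.48294743 -0.04891449  0.23536938] [ 0.48746788 -0.04930817  0.21722825] 0.043205753377252534 43.86675238609314 [ 10.24074556 -11.08718195 -13.67639716] [-2.06881674 -0.52927395 -0.91527158]
0.16860180574000083 0.12486937959664833
```

{"name": "arm_command", "arguments": {
  "increments": [
    [[-0.3,-16.1,-1,-12.4,0,0.029,0],[-0.3,-17,0,-11.2,0,0.029,0],[-0.3,-17.7,0,-9.9,0,0.029,0],[-0.3,-18.3,0,-8.6,0,0.029,0],[-0.3,-18.9,0,-7.3,0,0.029,0],[-0.3,-19.4,0,-5.9,0,0.029,0]]
  ]
}}

```text
time_s: 5.32
eef_pos: [0.5818, -0.0582, 0.2888]
tool_rot: [0.034, 0.037, 0.999, -0.004]
wrist_force: [-1.3, -17.5, -9.8]
grip_width: 0.0434
gripper_force: 46.0
```

{"name": "arm_command", "arguments": {
  "increments": [
    [[-0.3,-19.7,0,-4.5,0,0.029,0],[-0.3,-20,0,-3,0,0.029,0],[-0.3,-20,0,-1.6,0,0.029,0],[-0.3,-20,0,-0.2,0,0.029,0],[-0.3,-19,0,1.2,0,0.029,0]]
  ]
}}

```text
time_s: 5.95
eef_pos: [0.6795, -0.0675, 0.2984]
tool_rot: [-0.038, 0.037, 0.999, -0.003]
wrist_force: [-4.6, -25.9, -1.9]
grip_width: 0.0433
gripper_force: 47.8
```

Run:
```python
from h import *
s=r.get_state();T=cur();g=T[:3,3]-T[:3,2]*.0187;print(T.round(3),g,s["grip_width"],s["gripper_force"],s["wrist_force"],s["joints"].round(3))
h=w(P0,[[.09,0,.1105]])[0];print(g-h)
```

```text
[[-0.994  0.074 -0.077  0.679]
 [ 0.075  0.997 -0.002 -0.068]
 [ 0.076 -0.008 -0.997  0.298]
 [ 0.     0.     0.     1.   ]] [ 0.68089721 -0.0674764   0.31707441] 0.043251714893208094 47.83543646335602 [ -4.62878607 -25.8650461   -1.8926967 ] [-0.214  0.57   0.683  1.758 -0.018 -0.138]
[ 0.02972214 -0.0073356   0.20657441]
```

{"name": "arm_command", "arguments": {
  "increments": [
    [[-0.3,-12,-3,1.5,0,0,0],[-0.3,0,0,0,0,0,0]]
  ]
}}

```text
time_s: 6.2
eef_pos: [0.6919, -0.0689, 0.2959]
tool_rot: [-0.037, 0.037, 0.999, -0.0]
wrist_force: [-3.0, -11.6, -3.0]
grip_width: 0.0433
gripper_force: 48.0
```

{"name": "arm_command", "arguments": {
  "increments": [
    [[0.7,0,0,0,0,0,0],[0.7,0,0,0,0,0,0],[0.7,0,0,-10,0,0,0],[0.7,0,0,-30,0,0,0],[0.7,10,0,-40,0,0,0]]
  ]
}}

```text
time_s: 6.82
eef_pos: [0.6817, -0.0653, 0.3652]
tool_rot: [-0.029, 0.035, 0.999, 0.001]
wrist_force: [-6.9, -0.6, -5.2]
grip_width: 0.0725
gripper_force: 0.0
```

```bash
sed -i 's/^P0=.*/P0=[0.5615,-0.057,-0.099]/' h.py
python3 - <<'E'
from h import *
print(cur().round(3))
a=tgt(P0,[-.17,-.162,.22],.42)
rows(cur(),a,8)
cv2.imwrite("pics/side1.png",r.snapshot("side")[150:450,200:500])
c=cv2.imread("pics/side1.png");cv2.imwrite("pics/side1.png",cv2.resize(c,None,fx=2,fy=2))
E
```

```text
[[-0.996  0.07  -0.058  0.682]
 [ 0.07   0.998  0.003 -0.065]
 [ 0.058 -0.001 -0.998  0.365]
 [ 0.     0.     0.     1.   ]]
8 rows mm [ 38.7 -20.1  14.8] rad [ 0.0005 -0.0597  0.0036] total [ 278. -157.  179.]
```

View pics/side1.png

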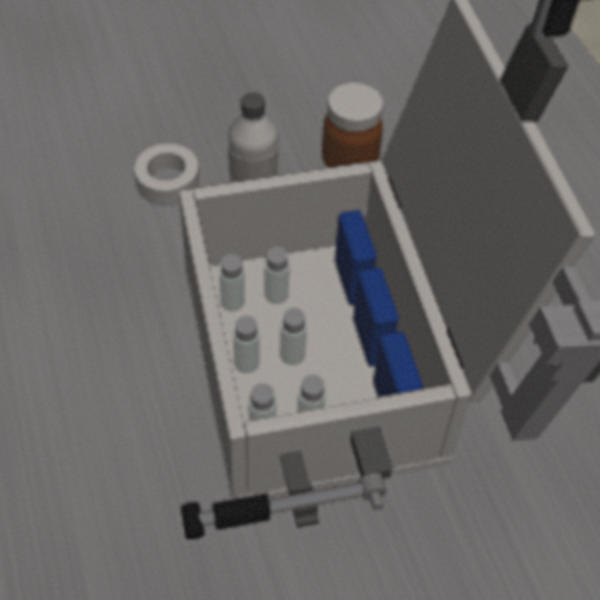

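{"name": "arm_command", "arguments": {
  "increments": [
    [[0.0,39,-20,5,0,-0.06,0.004],[0.0,39,-20,12,0,-0.06,0.004],[-0.3,39,-20,16,0,-0.06,0.004],[-0.3,39,-20,16,0,-0.06,0.004],[-0.3,39,-20,16,0,-0.06,0.004],[-0.3,39,-20,16,0,-0.06,0.004],[-0.3,39,-20,15,0,-0.06,0.004],[-0.3,39,-20,15,0,-0.06,0.004]]
  ]
}}

```text
time_s: 7.88
eef_pos: [0.3863, -0.1982, 0.2134]
tool_rot: [0.207, 0.05, 0.977, -0.009]
wrist_force: [-0.9, -0.5, -0.2]
grip_width: 0.03
gripper_force: 0.0
```

Run:
```python
from h import *
r.snapshot("wrist");r.snapshot("wrist")
T=cur();im=r.snapshot("wrist");np.save("Tw2.npy",T)
c=r.camera_model("wrist");W=np.linalg.inv(T@c["tool_from_camera"])
pw=lambda P:cv2.projectPoints(np.array(P,float),cv2.Rodrigues(W[:3,:3])[0],W[:3,3],c["K"],c["distortion"])[0][:,0]
G=np.array([[-120,-169,90],[-80,-169,90],[-80,-155,90],[-120,-155,90]])/1000
print(T.round(3),pw(w(P0,[[-.135,-.162,.08],[-.1,-.162,.08]])))
q=pw(w(P0,G));cv2.polylines(im,[q.round().astype(int)],True,(0,0,255),1);cv2.imwrite("pics/w4.png",im)
g=tgt(P0,[-.1,-.162,.08],.42);rows(T,g,6)
```

```text
[[-0.912  0.106  0.397  0.383]
 [ 0.101  0.994 -0.035 -0.197]
 [-0.399  0.008 -0.917  0.21 ]
 [ 0.     0.     0.     1.   ]] [[311.86801559 202.01358425]
 [312.6768581  234.35870112]]
6 rows mm [-1.1 -0.8 27.2] rad [ 0.0007 -0.0017 -0.0017] total [ -7.  -5. 163.]
```

View pics/w4.png

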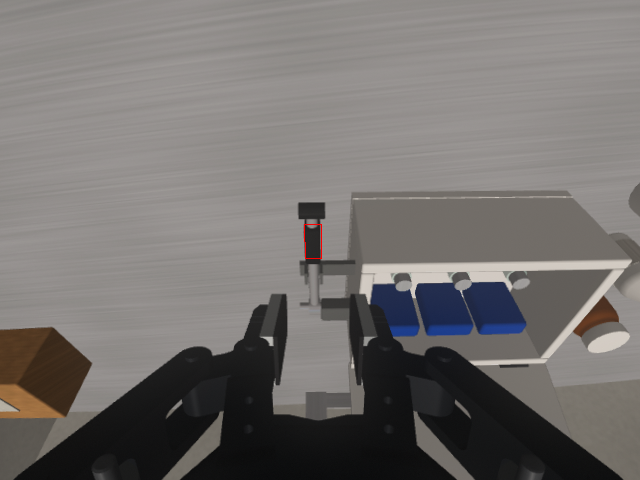

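```bash
sed -i 's/^P0=.*/P0=[0.566,-0.0575,-0.099]/' h.py
python3 - <<'E'
from h import *
T=cur();g=tgt(P0,[-.103,-.162,.081],.42);rows(T,g,6);print(g[:3,3])
E
```

```text
6 rows mm [-0.8 -0.7 27.4] rad [ 0.0004 -0.0013 -0.0015] total [ -6.  -4. 164.]
[ 0.45508031 -0.20928007  0.06392524]
```

{"name": "arm_command", "arguments": {
  "increments": [
    [[-0.3,-1,-0.7,35,0,0,0],[-0.3,-1,-0.7,35,0,0,0],[-0.3,-1,-0.7,35,0,0,0],[-0.3,-1,-0.7,25,0,0,0],[-0.3,-1,-0.7,20,0,0,0],[-0.3,0,-0.7,14,0,0,0],[-0.6,0,0,0,0,0,0],[-0.9,0,0,0,0,0,0]]
  ],
  "squeeze": 20
}}

```text
time_s: 9.02
eef_pos: [0.4582, -0.2094, 0.0661]
tool_rot: [0.206, 0.049, 0.977, -0.008]
wrist_force: [4.4, 0.1, -3.1]
grip_width: 0.0135
gripper_force: 23.1
```

{"name": "arm_command", "arguments": {
  "increments": [
    [[-0.9,0,0,0,0,0,0],[-0.9,0,0,0,0,0,0]]
  ]
}}

```text
time_s: 9.28
eef_pos: [0.4582, -0.2095, 0.0663]
tool_rot: [0.206, 0.05, 0.977, -0.008]
wrist_force: [7.6, 0.4, -4.4]
grip_width: 0.0138
gripper_force: 23.0
```

Run:
```python
from h import *
T=cur();print(T[:3,3]);k=np.arange(1,15)
Z=R.from_euler('z',P0[2]).as_matrix();g=T[:3,3]-T[:3,2]*.0187;print("box",Z.T@(g-[P0[0],P0[1],0]))
arc(T,[-.005,-.162,.08],k*.1,-k*.065)
```

```text
[ 0.45820013 -0.20951442  0.06628418]
box [-0.09980002 -0.16198247  0.08339094]
[-3.3, 0.0, -8.4] [0.0, 0.065, 0.0]
[-3.6, 0.0, -8.2] [0.0, 0.065, 0.0]
[-3.9, 0.0, -8.0] [0.0, 0.065, 0.0]
[-4.2, 0.0, -7.8] [0.0, 0.065, 0.0]
[-4.5, 0.0, -7.6] [0.0, 0.065, 0.0]
[-4.7, 0.0, -7.4] [0.0, 0.065, 0.0]
[-5.0, 0.0, -7.2] [0.0, 0.065, 0.0]
[-5.2, 0.0, -7.0] [0.0, 0.065, 0.0]
[-5.5, 0.0, -6.8] [0.0, 0.065, 0.0]
[-5.7, 0.0, -6.5] [0.0, 0.065, 0.0]
[-5.9, 0.0, -6.3] [0.0, 0.065, 0.0]
[-6.1, 0.0, -6.0] [0.0, 0.065, 0.0]
[-6.3, 0.0, -5.8] [0.0, 0.065, 0.0]
[-6.5, 0.0, -5.5] [0.0, 0.065, 0.0]
end [ 0.523 -0.216  0.158]
```

{"name": "arm_command", "arguments": {
  "increments": [
    [[-0.9,-3.3,0,-8.4,0,0.065,0],[-0.9,-3.6,0,-8.2,0,0.065,0],[-0.9,-3.9,0,-8,0,0.065,0],[-0.9,-4.2,0,-7.8,0,0.065,0],[-0.9,-4.5,0,-7.6,0,0.065,0],[-0.9,-4.7,0,-7.4,0,0.065,0],[-0.9,-5,0,-7.2,0,0.065,0],[-0.9,-5.2,0,-7,0,0.065,0]]
  ]
}}

```text
time_s: 10.28
eef_pos: [0.4773, -0.2113, 0.1313]
tool_rot: [-0.056, 0.051, 0.997, 0.005]
wrist_force: [-4.9, 1.5, -1.3]
grip_width: 0.0137
gripper_force: 23.0
```

{"name": "arm_command", "arguments": {
  "increments": [
    [[-0.9,-5.5,0,-6.8,0,0.065,0],[-0.9,-5.7,0,-6.5,0,0.065,0],[-0.9,-5.9,0,-6.3,0,0.065,0],[-0.9,-6.1,0,-6,0,0.065,0],[-0.9,-6.3,0,-5.8,0,0.065,0],[-0.9,-6.5,0,-5.5,0,0.065,0],[-0.9,0,0,0,0,0,0]]
  ]
}}

```text
time_s: 11.15
eef_pos: [0.5222, -0.2157, 0.1578]
tool_rot: [-0.247, 0.048, 0.968, 0.015]
wrist_force: [-4.8, 4.8, 11.0]
grip_width: 0.0136
gripper_force: 23.6
```

Run:
```python
from h import *
T=cur();print(T.round(3),r.get_state()["grip_width"],r.get_state()["joints"].round(2));k=np.arange(1,8)
Z=R.from_euler('z',P0[2]).as_matrix();g=T[:3,3]-T[:3,2]*.0187;print("box",Z.T@(g-[P0[0],P0[1],0]))
arc(T,[-.005,-.162,.08],k*.1,-k*.0)
```

```text
[[-0.874  0.101 -0.476  0.522]
 [ 0.086  0.995  0.053 -0.216]
 [ 0.479  0.005 -0.878  0.158]
 [ 0.     0.     0.     1.   ]] 0.013582347030976641 [-0.46  0.65  0.36  1.75 -0.16 -0.32]
box [-0.0189714  -0.16185279  0.1742571 ]
[-7.9, 0.0, -5.4] [-0.0, 0.0, 0.0]
[-8.4, 0.0, -4.5] [-0.0, 0.0, 0.0]
[-8.8, 0.0, -3.7] [-0.0, 0.0, 0.0]
[-9.1, 0.0, -2.8] [-0.0, 0.0, 0.0]
[-9.3, 0.0, -1.9] [-0.0, 0.0, 0.0]
[-9.5, -0.0, -0.9] [-0.0, 0.0, 0.0]
[-9.5, -0.0, 0.0] [-0.0, 0.0, 0.0]
end [ 0.586 -0.222  0.145]
```

Run:
```python
from h import *
T=cur();k=np.arange(1,8)
arc(T,[-.005,-.162,.08],k*.1,k*.1)
```

```text
[-9.7, 0.0, -5.4] [0.0, -0.1, -0.001]
[-10.7, 0.0, -3.8] [0.0, -0.1, -0.001]
[-11.2, 0.0, -2.0] [0.0, -0.1, -0.001]
[-11.4, -0.0, -0.1] [0.0, -0.1, -0.001]
[-11.2, -0.0, 1.8] [0.0, -0.1, -0.001]
[-10.6, -0.0, 3.6] [0.0, -0.1, -0.001]
[-9.7, -0.0, 5.3] [0.0, -0.1, -0.001]
end [ 0.599 -0.223  0.143]
```

{"name": "arm_command", "arguments": {
  "increments": [
    [[-0.9,-9.7,0,-5.4,0,-0.1,-0.001],[-0.9,-10.7,0,-3.8,0,-0.1,-0.001],[-0.9,-11.2,0,-2,0,-0.1,-0.001],[-0.9,-11.4,0,0,0,-0.1,-0.001],[-0.9,-11.2,0,1.8,0,-0.1,-0.001],[-0.9,-10.6,0,3.6,0,-0.1,-0.001],[-0.9,-9.7,0,5.3,0,-0.1,-0.001],[-0.9,0,0,0,0,0,0]]
  ]
}}

```text
time_s: 12.15
eef_pos: [0.5976, -0.2236, 0.1423]
tool_rot: [0.101, 0.048, 0.994, -0.002]
wrist_force: [-0.5, 0.6, -0.2]
grip_width: 0.0042
gripper_force: 0.0
```

Run:
```python
from h import *
T=cur();print(T.round(3),r.get_state()["grip_width"],r.get_state()["joints"].round(2))
Z=R.from_euler('z',P0[2]).as_matrix();g=T[:3,3]-T[:3,2]*.0187;b=Z.T@(g-[P0[0],P0[1],0]);print("box",b,np.arctan2(b[2]-.08,-(b[0]+.005)))
cv2.imwrite("pics/side2.png",cv2.resize(r.snapshot("side")[200:500,250:550],None,fx=2,fy=2))
```

```text
[[-0.975  0.095  0.201  0.598]
 [ 0.095  0.995 -0.014 -0.224]
 [-0.202  0.005 -0.979  0.142]
 [ 0.     0.     0.     1.   ]] 0.0042250660477759685 [-0.53  0.32 -0.14  0.93  0.09 -0.43]
box [ 0.04410812 -0.16230882  0.16056888] 2.1181844074417002
```

View pics/side2.png

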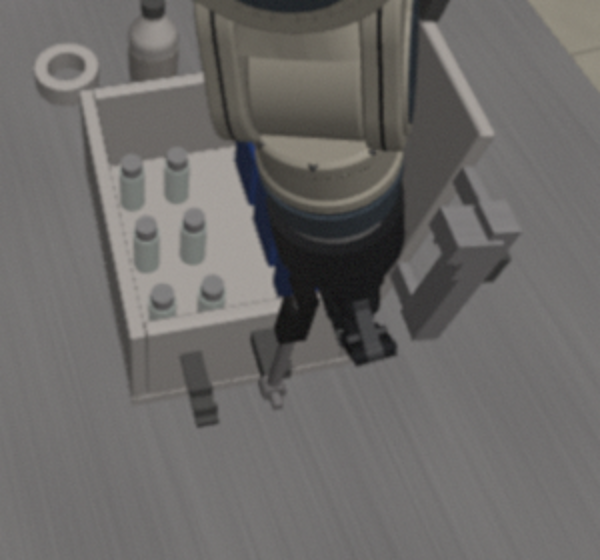

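{"name": "arm_command", "arguments": {
  "increments": [
    [[-1,-6,0,-30,0,0,0],[-1,-7,0,-34,0,0,0],[-1,-7,0,-34,0,0,0],[-1,35,0,-7,0,0,0],[-1,45,0,-9,0,0,0],[-1,45,0,-9,0,0,0],[-1,0,0,0,0,0,0]]
  ]
}}

```text
time_s: 13.08
eef_pos: [0.4696, -0.2122, 0.2418]
tool_rot: [0.101, 0.048, 0.994, -0.002]
wrist_force: [0.6, 0.1, 0.5]
grip_width: 0.0003
gripper_force: 0.0
```

Run:
```python
from h import *
T=cur();a=tgt(P0,[-.08,-.162,.15],.2,0);rows(T,a,3);rows(T,tgt(P0,[.02,-.162,.15],.2,0),3)
c=r.camera_model("wrist");W=np.linalg.inv(T@c["tool_from_camera"])
pw=lambda P:cv2.projectPoints(np.array(P,float),cv2.Rodrigues(W[:3,:3])[0],W[:3,3],c["K"],c["distortion"])[0][:,0]
cv2.imwrite("pics/w5.png",r.snapshot("wrist"))
for t in(1.4,1.6,1.8,2,2.1):print(t,pw(w(P0,[[-.005-.13*np.cos(t),-.162,.08+.13*np.sin(t)]])).round())
```

```text
3 rows mm [ 5.9  0.4 30. ] rad [0.0019 0.0006 0.0005] total [18.  1. 90.]
3 rows mm [-26.8   0.3  36.7] rad [0.0019 0.0006 0.0005] total [-80.   1. 110.]
1.4 [[320. 338.]]
1.6 [[320. 367.]]
1.8 [[320. 387.]]
2 [[320. 397.]]
2.1 [[320. 400.]]
```

View pics/w5.png

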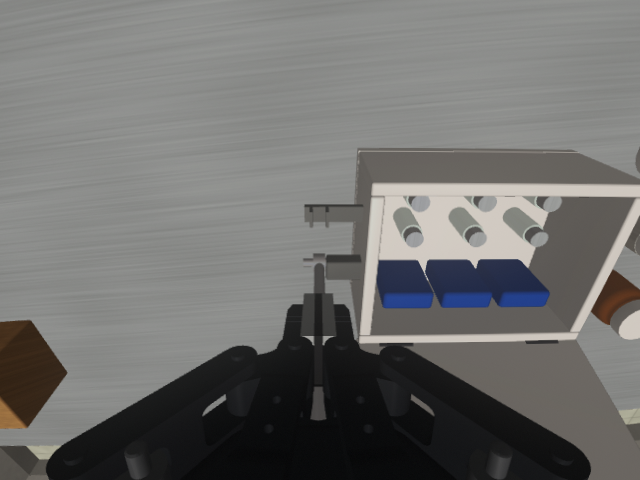

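{"name": "arm_command", "arguments": {
  "increments": [
    [[-1,6,0.4,30,0,0,0],[-1,6,0.4,30,0,0,0],[-1,6,0.4,30,0,0,0],[-1,-10,0,2,0,0,0],[-1,-14,0,3,0,0,0],[-1,-14,0,3,0,0,0],[-1,-14,0,3,0,0,0],[-1,-10,0,2,0,0,0]]
  ]
}}

```text
time_s: 14.12
eef_pos: [0.5364, -0.2169, 0.1488]
tool_rot: [0.101, 0.047, 0.994, -0.002]
wrist_force: [-1.1, -0.4, 1.3]
grip_width: -0.0001
gripper_force: 0.7
```

Run:
```python
from h import *
T=cur();Z=R.from_euler('z',P0[2]).as_matrix();print("box",Z.T@(T[:3,3]-[P0[0],P0[1],0]),r.get_state()["wrist_force"])
```

```text
box [-0.01366048 -0.16153708  0.14876374] [-1.14418037 -0.40135301  1.30226462]
```

Contact begins; I push further in small steps while watching the force.

{"name": "arm_command", "arguments": {
  "increments": [
    [[-1,-6,0,1.2,0,0,0],[-1,-6,0,1.2,0,0,0],[-1,-6,0,1.2,0,0,0],[-1,0,0,0,0,0,0]]
  ]
}}

```text
time_s: 14.62
eef_pos: [0.5541, -0.2186, 0.1487]
tool_rot: [0.102, 0.047, 0.994, -0.002]
wrist_force: [0.1, -0.3, -1.8]
grip_width: -0.0
gripper_force: 0.0
```

{"name": "arm_command", "arguments": {
  "increments": [
    [[-1,-4,0,0.8,0,0,0],[-1,-4,0,0.8,0,0,0],[-1,0,0,0,0,0,0]]
  ]
}}

```text
time_s: 15.0
eef_pos: [0.5622, -0.2194, 0.1488]
tool_rot: [0.102, 0.047, 0.994, -0.002]
wrist_force: [0.2, -0.3, -0.1]
grip_width: -0.0001
gripper_force: 0.0
```

{"name": "arm_command", "arguments": {
  "increments": [
    [[-1,-4,0,0.8,0,0,0],[-1,-4,0,0.8,0,0,0],[-1,0,0,0,0,0,0]]
  ]
}}

```text
time_s: 15.38
eef_pos: [0.5698, -0.2201, 0.1487]
tool_rot: [0.101, 0.048, 0.994, -0.002]
wrist_force: [-2.4, 1.0, 1.6]
grip_width: -0.0003
gripper_force: 1.5
```

{"name": "arm_command", "arguments": {
  "increments": [
    [[-1,-4,0,0.8,0,0,0],[-1,-4,0,0.8,0,0,0],[-1,0,0,0,0,0,0]]
  ]
}}

```text
time_s: 15.75
eef_pos: [0.5708, -0.22, 0.1483]
tool_rot: [0.095, 0.049, 0.994, -0.002]
wrist_force: [-46.5, 3.2, 26.4]
grip_width: 0.0003
gripper_force: 26.8
```

Run:
```python
from h import *
T=cur();Z=R.from_euler('z',P0[2]).as_matrix();print("box",Z.T@(T[:3,3]-[P0[0],P0[1],0]),r.get_state()["wrist_force"])
# look for rod: project axis in side & scene views, sample brightness profile
a=cv2.imread("pics/side0.png");b=r.snapshot("side");cv2.imwrite("pics/side3.png",b);cv2.imwrite("pics/scene3.png",r.snapshot("scene"))
for t in(1.6,1.8,2.0,2.1):
  for n in("side","scene"):
    print(t,n,proj(n,w(P0,[[-.005-d*np.cos(t),-.162,.08+d*np.sin(t)] for d in(0,.05,.095,.13)])).round().tolist())
```

```text
box [ 0.02080981 -0.16127128  0.14828602] [-46.52693415   3.16308363  26.3780696 ]
1.6 side [[384.0, 392.0], [388.0, 375.0], [392.0, 359.0], [396.0, 344.0]]
1.6 scene [[187.0, 209.0], [184.0, 189.0], [180.0, 169.0], [177.0, 154.0]]
1.8 side [[384.0, 392.0], [395.0, 375.0], [406.0, 357.0], [415.0, 342.0]]
1.8 scene [[187.0, 209.0], [180.0, 191.0], [173.0, 174.0], [167.0, 159.0]]
2.0 side [[384.0, 392.0], [402.0, 374.0], [419.0, 357.0], [433.0, 342.0]]
2.0 scene [[187.0, 209.0], [177.0, 194.0], [167.0, 179.0], [158.0, 167.0]]
2.1 side [[384.0, 392.0], [405.0, 375.0], [424.0, 357.0], [441.0, 343.0]]
2.1 scene [[187.0, 209.0], [175.0, 196.0], [164.0, 183.0], [154.0, 172.0]]
```

{"name": "arm_command", "arguments": {
  "increments": [
    [[-1,30,0,-6,0,0,0],[-1,40,0,-8,0,0,0],[-1,0,0,0,0,0,0]]
  ]
}}

```text
time_s: 16.23
eef_pos: [0.5053, -0.2137, 0.1487]
tool_rot: [0.102, 0.048, 0.994, -0.002]
wrist_force: [-0.1, -0.7, -0.4]
grip_width: 0.0002
gripper_force: 0.0
```

Run:
```python
from h import *
T=cur();a=tgt(P0,[-.04,-.06,.405],.05,0);t=[.144,0,.314];b=tgt(P0,t,-.05);b[2,3]+=.09;g=tgt(P0,t,-.05)
rows(T,a,6);rows(a,b,4);rows(b,g,3);print(g[:3,3])
```

```text
6 rows mm [ -6.8  17.1 -42.2] rad [0.001  0.0256 0.0004] total [ -57.  103. -249.]
4 rows mm [-45.7  15.    5.5] rad [-0.     0.025  0.   ] total [-182.   60.   29.]
3 rows mm [-1.5 -0.  30. ] rad [-0.  0.  0.] total [-4. -0. 90.]
[ 0.70836487 -0.07164035  0.29532337]
```

{"name": "arm_command", "arguments": {
  "increments": [
    [[0.7,-7,17,-42,0.001,0.0256,0],[0.7,-7,17,-42,0.001,0.0256,0],[0.7,-7,17,-42,0.001,0.0256,0],[0.7,-7,17,-42,0.001,0.0256,0],[0.7,-7,17,-42,0.001,0.0256,0],[0.7,-7,17,-42,0.001,0.0256,0],[0.7,0,0,0,0,0,0]]
  ]
}}

```text
time_s: 17.1
eef_pos: [0.5254, -0.1133, 0.4067]
tool_rot: [0.028, 0.047, 0.999, -0.002]
wrist_force: [1.3, -0.7, -0.2]
grip_width: 0.0725
gripper_force: 0.0
```

{"name": "arm_command", "arguments": {
  "increments": [
    [[0.7,-45.7,15,5.5,0,0.025,0],[0.7,-45.7,15,5.5,0,0.025,0],[0.7,-45.7,15,5.5,0,0.025,0],[0.7,-45.7,15,5.5,0,0.025,0],[0.7,0,0,0,0,0,0]]
  ]
}}

```text
time_s: 17.73
eef_pos: [0.7023, -0.07, 0.3614]
tool_rot: [-0.017, 0.047, 0.999, 0.0]
wrist_force: [0.8, 0.4, -0.1]
grip_width: 0.0727
gripper_force: 0.0
```

Run:
```python
from h import *
s=r.get_state();print(s["wrist_force"],s["joints"].round(2));g=tgt(P0,[.144,0,.314],-.05)
T=cur();rows(T,g,4)
im=r.snapshot("wrist");cv2.imwrite("pics/w6.png",im)
c=r.camera_model("wrist");W=np.linalg.inv(T@c["tool_from_camera"])
pw=lambda P:cv2.projectPoints(np.array(P,float),cv2.Rodrigues(W[:3,:3])[0],W[:3,3],c["K"],c["distortion"])[0][:,0]
q=pw(w(P0,[[.142,s*.022,.334] for s in(-1,1)]));print(q)
gr=cv2.cvtColor(im,cv2.COLOR_BGR2GRAY);v=int(q[0,1])
for dv in(-30,-20,-10,0,8):print(v+dv,gr[v+dv,230:410:5].tolist())
```

```text
[ 0.7971653   0.41850097 -0.09102508] [-0.22  0.64  0.98  1.95 -0.01 -0.12]
4 rows mm [-2.2 -0.3 16.4] rad [-0.0003  0.004   0.0012] total [-8. -1. 66.]
[[277.47682158 294.09958269]
 [356.10044823 294.37657792]]
264 [137, 138, 137, 137, 138, 138, 138, 138, 137, 135, 135, 49, 48, 47, 47, 47, 46, 46, 46, 46, 46, 45, 48, 48, 47, 139, 139, 140, 139, 138, 138, 140, 141, 141, 139, 138]
274 [138, 136, 135, 135, 135, 137, 137, 136, 138, 137, 117, 50, 49, 49, 48, 48, 47, 46, 47, 47, 47, 48, 48, 48, 49, 76, 140, 141, 143, 142, 142, 141, 141, 141, 141, 139]
284 [142, 141, 140, 138, 137, 138, 137, 135, 137, 137, 70, 78, 78, 77, 77, 76, 77, 75, 77, 76, 77, 76, 77, 78, 77, 69, 133, 135, 137, 140, 141, 143, 142, 139, 136, 135]
294 [135, 137, 137, 137, 137, 137, 136, 135, 134, 134, 83, 89, 88, 87, 87, 87, 86, 86, 86, 86, 86, 86, 86, 86, 86, 73, 139, 138, 138, 138, 138, 138, 137, 135, 136, 136]
302 [77, 65, 134, 135, 136, 135, 135, 135, 137, 138, 137, 107, 108, 109, 110, 110, 109, 100, 93, 93, 91, 91, 91, 91, 93, 128, 135, 137, 138, 138, 137, 138, 136, 138, 89, 71]
```

Run:
```python
from h import *
g=tgt(P0,[.138,0,.316],0);rows(cur(),g,4)
```

```text
4 rows mm [-0.9 -0.1 16.6] rad [-0.0004 -0.0079  0.001 ] total [-5. -0. 67.]
```

{"name": "arm_command", "arguments": {
  "increments": [
    [[0.7,-1,0,16.6,0,-0.008,0.001],[0.7,-1,0,16.6,0,-0.008,0.001],[0.7,-1,0,16.6,0,-0.008,0.001],[0.7,-1,0,16.6,0,-0.008,0.001],[0,0,0,0,0,0,0],[-0.3,0,0,0,0,0,0],[-0.3,0,0,0,0,0,0],[-0.3,0,0,0,0,0,0]]
  ],
  "squeeze": 50
}}

```text
time_s: 18.77
eef_pos: [0.7019, -0.0701, 0.3032]
tool_rot: [0.003, 0.049, 0.999, -0.001]
wrist_force: [-4.5, 4.8, 2.7]
grip_width: 0.0431
gripper_force: 54.5
```

Run:
```python
from h import *
s=r.get_state();T=cur();g=T[:3,3]-T[:3,2]*.0187;print(T[:3,3],g,s["grip_width"],s["wrist_force"],s["joints"].round(2))
Z=R.from_euler('z',P0[2]).as_matrix();print("box",Z.T@(g-[P0[0],P0[1],0]))
k=np.arange(1,13);arc(T,[.087,0,.1105],-k*.045,k*.035)
```

```text
[ 0.70191913 -0.07013954  0.3031892 ] [ 0.70180596 -0.07011371  0.32188884] 0.043103051999423235 [-4.54252987  4.75509632  2.6688491 ] [-0.22  0.55  0.66  1.68 -0.   -0.12]
box [0.1363877  0.00087089 0.32188884]
[8.9, -0.0, -2.1] [0.0, -0.035, 0.0]
[8.9, -0.0, -2.0] [0.0, -0.035, 0.0]
[8.9, -0.0, -1.9] [0.0, -0.035, 0.0]
[9.0, -0.0, -1.8] [0.0, -0.035, 0.0]
[9.0, -0.0, -1.7] [0.0, -0.035, 0.0]
[9.0, -0.0, -1.6] [0.0, -0.035, 0.0]
[9.0, -0.0, -1.5] [0.0, -0.035, 0.0]
[9.0, -0.0, -1.4] [0.0, -0.035, 0.0]
[9.0, -0.0, -1.3] [0.0, -0.035, 0.0]
[9.0, 0.0, -1.2] [0.0, -0.035, 0.0]
[9.1, 0.0, -1.1] [0.0, -0.035, 0.0]
[9.1, 0.0, -1.0] [0.0, -0.035, 0.0]
end [ 0.594 -0.059  0.3  ]
```

{"name": "arm_command", "arguments": {
  "increments": [
    [[-0.3,9,0,-2.1,0,-0.035,0],[-0.3,9,0,-2,0,-0.035,0],[-0.3,9,0,-1.9,0,-0.035,0],[-0.3,9,0,-1.8,0,-0.035,0],[-0.3,9,0,-1.7,0,-0.035,0],[-0.3,9,0,-1.6,0,-0.035,0],[-0.3,9,0,-1.5,0,-0.035,0]]
  ]
}}

```text
time_s: 19.65
eef_pos: [0.64, -0.0643, 0.31]
tool_rot: [0.128, 0.049, 0.991, -0.007]
wrist_force: [1.9, 2.9, 6.0]
grip_width: 0.043
gripper_force: 54.9
```

```bash
cat >> h.py <<'E'
def stat(hx=.087):
    s=r.get_state();T=cur();g=T[:3,3]-T[:3,2]*.0187
    Z=R.from_euler('z',P0[2]).as_matrix();b=Z.T@(g-[P0[0],P0[1],0]);v=b-[hx,0,.1105]
    th=np.arctan2(v[2],-v[0])-.007/.21
    f=Z.T@s["wrist_force"];t=np.array([-np.cos(th),0,np.sin(th)]);n=np.array([-np.sin(th),0,-np.cos(th)])
    print("t",round(s["time_s"],2),"grip box",b.round(4),"radius",np.hypot(v[0],v[2]).round(4),"lid~",th.round(3),"force: out",(f@t).round(1),"closing",(f@n).round(1),"y",f[1].round(1),"width",s["grip_width"].round(4))
    return T
E
python3 - <<'E'
from h import *
T=stat();k=np.arange(1,9);arc(T,[.087,0,.1105],-k*.03,k*.024)
E
```

```text
Traceback (most recent call last):
  File "h.py", line 39, in stat
    print("t",round(s["time_s"],2),"grip box",b.round(4),"radius",np.hypot(v[0],v[2]).round(4),"lid~",th.round(3),"force: out",(f@t).round(1),"closing",(f@n).round(1),"y",f[1].round(1),"width",s["grip_width"].round(4))
                                                                                                                                                                                                 ^^^^^^^^^^^^^^^^^^^^^
AttributeError: 'float' object has no attribute 'round'
```

```bash
sed -i 's/s\["grip_width"\].round(4)/s["grip_width"]/' h.py
python3 - <<'E'
from h import *
T=stat();k=np.arange(1,9);arc(T,[.087,0,.1105],-k*.03,k*.024)
E
```

```text
t 19.65 grip box [0.0695 0.0006 0.3281] radius 0.2183 lid~ 1.457 force: out 5.7 closing -2.3 y 3.1 width 0.043048704120950076
[6.0, 0.0, -1.1] [0.0, -0.024, 0.0]
[6.0, 0.0, -1.0] [0.0, -0.024, 0.0]
[6.0, 0.0, -1.0] [0.0, -0.024, 0.0]
[6.0, 0.0, -0.9] [0.0, -0.024, 0.0]
[6.0, 0.0, -0.9] [0.0, -0.024, 0.0]
[6.0, 0.0, -0.9] [0.0, -0.024, 0.0]
[6.0, 0.0, -0.8] [0.0, -0.024, 0.0]
[6.1, 0.0, -0.8] [0.0, -0.024, 0.0]
end [ 0.592 -0.06   0.301]
```

{"name": "arm_command", "arguments": {
  "increments": [
    [[-0.3,6,0,-1.1,0,-0.024,0],[-0.3,6,0,-1,0,-0.024,0],[-0.3,6,0,-1,0,-0.024,0],[-0.3,6,0,-0.9,0,-0.024,0]]
  ]
}}

```text
time_s: 20.15
eef_pos: [0.6162, -0.062, 0.3074]
tool_rot: [0.175, 0.048, 0.983, -0.009]
wrist_force: [2.5, 3.9, 4.9]
grip_width: 0.043
gripper_force: 55.0
```

```bash
python3 -c "
from h import *
T=stat();k=np.arange(1,5);arc(T,[.087,0,.1105],-k*.02,k*.016)"
```

```text
t 20.15 grip box [0.0439 0.0005 0.3249] radius 0.2187 lid~ 1.339 force: out 4.3 closing -3.2 y 4.1 width 0.04299010747309328
[4.0, 0.0, -0.6] [0.0, -0.016, 0.0]
[4.0, 0.0, -0.6] [0.0, -0.016, 0.0]
[4.0, 0.0, -0.6] [0.0, -0.016, 0.0]
[4.0, 0.0, -0.6] [0.0, -0.016, 0.0]
end [ 0.6   -0.06   0.304]
```

{"name": "arm_command", "arguments": {
  "increments": [
    [[-0.3,5,0,-0.8,0,-0.018,0],[-0.3,4,0,-0.7,0,-0.016,0],[-0.3,0,0,0,0,0,0]]
  ]
}}

```text
time_s: 20.52
eef_pos: [0.6068, -0.0611, 0.3055]
tool_rot: [0.191, 0.048, 0.98, -0.01]
wrist_force: [1.3, 5.1, 8.2]
grip_width: 0.0433
gripper_force: 55.5
```

```bash
python3 -c "
from h import *
T=stat();k=np.arange(1,5);arc(T,[.087,0,.1105],-k*.02,k*.016)"
```

```text
t 20.52 grip box [0.0339 0.0005 0.3228] radius 0.2188 lid~ 1.292 force: out 7.6 closing -3.0 y 5.2 width 0.04326313011590572
[4.0, 0.0, -0.6] [0.0, -0.016, 0.0]
[4.0, 0.0, -0.6] [0.0, -0.016, 0.0]
[4.0, 0.0, -0.5] [0.0, -0.016, 0.0]
[4.0, 0.0, -0.5] [0.0, -0.016, 0.0]
end [ 0.591 -0.06   0.301]
```

{"name": "arm_command", "arguments": {
  "increments": [
    [[-0.3,4,0,-0.7,0,-0.016,0],[-0.3,4,0,-0.7,0,-0.016,0],[-0.3,4,0,-0.7,0,-0.016,0],[-0.3,0,0,0,0,0,0]]
  ]
}}

```text
time_s: 21.02
eef_pos: [0.5949, -0.06, 0.3025]
tool_rot: [0.215, 0.048, 0.975, -0.011]
wrist_force: [1.4, 4.0, 6.5]
grip_width: 0.043
gripper_force: 55.4
```

```bash
python3 -c "
from h import *
T=stat();k=np.arange(1,5);arc(T,[.087,0,.1105],-k*.02,k*.016)"
```

```text
t 21.02 grip box [0.0211 0.0004 0.3194] radius 0.2191 lid~ 1.232 force: out 5.8 closing -3.1 y 4.1 width 0.04300172896349366
[4.1, 0.0, -0.5] [0.0, -0.016, 0.0]
[4.1, 0.0, -0.5] [0.0, -0.016, 0.0]
[4.1, 0.0, -0.5] [0.0, -0.016, 0.0]
[4.1, 0.0, -0.5] [0.0, -0.016, 0.0]
end [ 0.58  -0.058  0.297]
```

{"name": "arm_command", "arguments": {
  "increments": [
    [[-0.3,4,0,-0.7,0,-0.016,0],[-0.3,4,0,-0.7,0,-0.016,0],[-0.3,0,0,0,0,0,0]]
  ]
}}

```text
time_s: 21.4
eef_pos: [0.5891, -0.0593, 0.3009]
tool_rot: [0.232, 0.048, 0.972, -0.012]
wrist_force: [15.0, 4.8, 3.7]
grip_width: 0.0431
gripper_force: 53.9
```

```bash
python3 -c "
from h import *
T=stat()"
```

```text
t 21.4 grip box [0.0147 0.0005 0.3175] radius 0.2193 lid~ 1.201 force: out -1.8 closing -14.8 y 6.2 width 0.04313234617954423
```

{"name": "arm_command", "arguments": {
  "increments": [
    [[-0.3,4,0,-0.7,0,-0.016,0],[-0.3,4,0,-0.7,0,-0.016,0],[-0.3,0,0,0,0,0,0]]
  ]
}}

```text
time_s: 21.78
eef_pos: [0.5793, -0.0585, 0.2973]
tool_rot: [0.245, 0.048, 0.968, -0.013]
wrist_force: [-0.5, 3.8, 7.7]
grip_width: 0.0432
gripper_force: 61.9
```

```bash
python3 -c "
from h import *
T=stat();k=np.arange(1,5);arc(T,[.087,0,.1105],-k*.02,k*.016)"
```

```text
t 21.77 grip box [0.0045 0.0004 0.3137] radius 0.2193 lid~ 1.152 force: out 7.4 closing -2.3 y 3.8 width 0.043189544521478156
[4.1, 0.0, -0.4] [0.0, -0.016, 0.0]
[4.1, 0.0, -0.4] [0.0, -0.016, 0.0]
[4.1, 0.0, -0.4] [0.0, -0.016, 0.0]
[4.1, 0.0, -0.4] [0.0, -0.016, 0.0]
end [ 0.564 -0.057  0.291]
```

{"name": "arm_command", "arguments": {
  "increments": [
    [[-0.3,4,0,-0.6,0,-0.016,0],[-0.3,4,0,-0.6,0,-0.016,0],[-0.3,4,0,-0.6,0,-0.016,0],[-0.3,0,0,0,0,0,0]]
  ]
}}

```text
time_s: 22.28
eef_pos: [0.5676, -0.0574, 0.2924]
tool_rot: [0.268, 0.048, 0.962, -0.014]
wrist_force: [1.9, 4.5, 5.0]
grip_width: 0.0429
gripper_force: 61.8
```

```bash
python3 -c "
from h import *
T=stat()"
```

```text
t 22.27 grip box [-8.100e-03  3.000e-04  3.084e-01] radius 0.2196 lid~ 1.089 force: out 3.8 closing -3.6 y 4.7 width 0.04291007424151046
```

{"name": "arm_command", "arguments": {
  "increments": [
    [[-0.3,4,0,-0.6,0,-0.016,0],[-0.3,4,0,-0.6,0,-0.016,0],[-0.3,0,0,0,0,0,0]]
  ]
}}

```text
time_s: 22.65
eef_pos: [0.5598, -0.0566, 0.2887]
tool_rot: [0.283, 0.047, 0.958, -0.015]
wrist_force: [0.1, 4.2, 5.7]
grip_width: 0.0427
gripper_force: 61.9
```

```bash
python3 -c "
from h import *
T=stat();k=np.arange(1,5);arc(T,[.087,0,.1105],-k*.02,k*.016)"
```

```text
t 22.65 grip box [-1.640e-02  3.000e-04  3.044e-01] radius 0.2197 lid~ 1.048 force: out 5.0 closing -2.6 y 4.2 width 0.04272176342077892
[4.1, 0.0, -0.3] [0.0, -0.016, 0.0]
[4.1, 0.0, -0.3] [0.0, -0.016, 0.0]
[4.1, 0.0, -0.3] [0.0, -0.016, 0.0]
[4.1, 0.0, -0.3] [0.0, -0.016, 0.0]
end [ 0.546 -0.055  0.28 ]
```

{"name": "arm_command", "arguments": {
  "increments": [
    [[-0.3,4,0,-0.5,0,-0.016,0],[-0.3,4,0,-0.5,0,-0.016,0],[-0.3,0,0,0,0,0,0]]
  ]
}}

```text
time_s: 23.02
eef_pos: [0.5527, -0.0559, 0.2849]
tool_rot: [0.298, 0.047, 0.953, -0.016]
wrist_force: [-0.1, 4.8, 5.8]
grip_width: 0.0429
gripper_force: 61.8
```

```bash
python3 -c "
from h import *
T=stat()
cv2.imwrite('pics/s5.png',r.snapshot('side'));cv2.imwrite('pics/c5.png',r.snapshot('scene'))"
```

```text
t 23.02 grip box [-2.400e-02  3.000e-04  3.003e-01] radius 0.2199 lid~ 1.008 force: out 5.2 closing -2.6 y 4.8 width 0.042920198263776466
```

{"name": "arm_command", "arguments": {
  "increments": [
    [[-0.3,3,0,-0.3,0,-0.012,0],[-0.3,0,0,0,0,0,0]]
  ]
}}

```text
time_s: 23.38
eef_pos: [0.5515, -0.0557, 0.2843]
tool_rot: [0.305, 0.047, 0.951, -0.016]
wrist_force: [9.5, 5.1, 4.9]
grip_width: 0.0429
gripper_force: 60.8
```

{"name": "arm_command", "arguments": {
  "increments": [
    [[-0.3,3,0,-0.3,0,-0.012,0],[-0.3,0,0,0,0,0,0]]
  ]
}}

```text
time_s: 23.62
eef_pos: [0.5503, -0.0556, 0.2837]
tool_rot: [0.312, 0.046, 0.949, -0.016]
wrist_force: [20.9, 5.9, 2.0]
grip_width: 0.0429
gripper_force: 59.7
```

```bash
python3 -c "
from h import *
T=stat()"
```

```text
t 23.62 grip box [-0.0269  0.0004  0.2988] radius 0.2201 lid~ 0.993 force: out -9.4 closing -18.0 y 7.9 width 0.04291343598061598
```

{"name": "arm_command", "arguments": {
  "increments": [
    [[-0.3,-3,0,0.3,0,0.012,0],[-0.3,0,0,0,0,0,0],[0.2,0,0,0,0,0,0],[0.7,0,0,0,0,0,0],[0.7,0,0,0,0,0,0]]
  ]
}}

```text
time_s: 24.25
eef_pos: [0.5497, -0.0561, 0.282]
tool_rot: [0.302, 0.047, 0.952, -0.016]
wrist_force: [0.3, -0.2, 0.7]
grip_width: 0.0726
gripper_force: 0.0
```

{"name": "arm_command", "arguments": {
  "increments": [
    [[0.7,0,0,-10,0,0,0],[0.7,0,0,-25,0,0,0],[0.7,0,0,-40,0,0,0],[0.7,0,0,-40,0,0,0],[0.7,0,0,0,0,0,0]]
  ]
}}

```text
time_s: 24.88
eef_pos: [0.4834, -0.0492, 0.3804]
tool_rot: [0.305, 0.047, 0.951, -0.017]
wrist_force: [-0.4, -0.5, -0.0]
grip_width: 0.0725
gripper_force: 0.0
```

Run:
```python
from h import *
T=stat();im=r.snapshot("wrist");sd=r.snapshot("side");sc=r.snapshot("scene")
cv2.imwrite("pics/w7.png",im);cv2.imwrite("pics/s7.png",sd);cv2.imwrite("pics/c7.png",sc)
g=cv2.cvtColor(im,cv2.COLOR_BGR2GRAY)
c=r.camera_model("wrist");W=np.linalg.inv(T@c["tool_from_camera"])
pw=lambda P:cv2.projectPoints(np.array(P,float),cv2.Rodrigues(W[:3,:3])[0],W[:3,3],c["K"],c["distortion"])[0][:,0]
# predicted tab-end (underside and top edge) rows vs lid angle, box x .5625
p=[.5625,P0[1],P0[2]]
for th in(.9,1.0,1.04,1.1,1.2,1.25):
    e=np.array([-np.cos(th),0,np.sin(th)]);n=np.array([np.sin(th),0,np.cos(th)]);h=np.array([.09,0,.1105])
    Q=[h+.23*e,h+.23*e+.014*n,h+.18*e+.014*n]
    print(th,pw(w(p,Q))[:,1].round(1),proj("scene",w(p,[h+.18*e+.012*n+[0,.122,0],h+.18*e+.012*n-[0,.122,0]])).round().tolist(),proj("side",w(p,[h+.18*e+[0,-.122,0],h+.18*e+[0,.122,0]])).round().tolist())
print(g[200:340:2,318].tolist())
```

```text
t 24.88 grip box [-9.390e-02  2.000e-04  3.956e-01] radius 0.3376 lid~ 0.972 force: out 0.2 closing 0.3 y -0.5 width 0.07250271392723075
0.9 [206.8 226.4 213.1] [[293.0, 162.0], [193.0, 132.0]] [[371.0, 302.0], [331.0, 174.0]]
1.0 [238.2 256.1 232.9] [[287.0, 159.0], [186.0, 130.0]] [[383.0, 296.0], [341.0, 168.0]]
1.04 [249.9 266.9 240.3] [[285.0, 158.0], [184.0, 129.0]] [[388.0, 293.0], [345.0, 165.0]]
1.1 [266.4 282.1 250.8] [[281.0, 158.0], [179.0, 128.0]] [[396.0, 289.0], [351.0, 162.0]]
1.2 [290.8 304.1 266.6] [[274.0, 157.0], [172.0, 127.0]] [[410.0, 283.0], [361.0, 157.0]]
1.25 [301.5 313.5 273.6] [[270.0, 158.0], [168.0, 127.0]] [[417.0, 280.0], [367.0, 154.0]]
[96, 97, 97, 98, 97, 97, 97, 97, 98, 97, 97, 98, 77, 49, 49, 50, 50, 50, 50, 50, 50, 51, 51, 51, 54, 71, 90, 93, 95, 98, 99, 99, 96, 163, 161, 161, 159, 157, 158, 162, 166, 122, 106, 105, 105, 106, 106, 120, 130, 132, 131, 131, 128, 127, 127, 129, 128, 128, 129, 127, 128, 129, 126, 127, 127, 127, 126, 124, 124, 124]
```

```bash
python3 -c "
from plant import r
print(r.sign_off())"
```

```text
the job is handed in; nothing more can be done
None
```

The cool box is propped open and the job is handed in at about 25 s of the 72 s. The catch force rose to about 15 N and dropped, then rose again at the shoulder. The wrist camera put the lid at 1.04 rad, so the rod should be home in the slot. The gripper was clear and kept away from the bottle, tape and jar, though I did not re-measure their positions; `sign_off()` gave no verdict.

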